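# Fit the matching keyed lever and its spacer on the test shaft

### The job

Of the three levers standing in the black cups, find the one whose keyway will sit on the test shaft's key while its arm lies between the two gauge cheeks, and lower it gently over the shaft until it is fully home on the base plate. Then slide the spacer sleeve down the shaft, without dropping it, until it sits flat on the lever's barrel. Leave the other two levers in their cups and the things lying on the bench where they are.

Things in the scene. Friction and masses are not known exactly. Their poses are not given: they have to be found in the camera images.
- lever_1_barrel (a point): bare steel lever, one of 3 alike but for the keyway: upright barrel 60 mm dia, 54 mm tall, 33 mm through bore; one flat arm along +x. Keyway 13.5 mm wide, out to 22 mm from the bore axis, full height, seen from above 90 degrees anticlockwise from the arm (towards +y). This point: barrel centre, 27 mm above its underside; z up
- lever_2_barrel (a point): bare steel lever, one of 3 alike but for the keyway: upright barrel 60 mm dia, 54 mm tall, 33 mm through bore; one flat arm along +x. Keyway 13.5 mm wide, out to 22 mm from the bore axis, full height, seen from above 90 degrees clockwise from the arm (towards -y). This point: barrel centre, 27 mm above its underside; z up
- lever_3_barrel (a point): bare steel lever, one of 3 alike but for the keyway: upright barrel 60 mm dia, 54 mm tall, 33 mm through bore; one flat arm along +x. Keyway 13.5 mm wide, out to 22 mm from the bore axis, full height, seen from above opposite the arm (towards -x). This point: barrel centre, 27 mm above its underside; z up
- lever_1_arm_tip (a point): point on lever_1's arm, 130 mm from the bore axis, half-way up the arm (19 mm above the barrel's underside). The arm is 20 mm wide, 14 mm thick (underside 12, top 26 mm above the barrel's underside), ends 140 mm from the bore axis; lever about 0.35 kg, balance point about 20 mm from the bore axis
- lever_2_arm_tip (a point): point on lever_2's arm, 130 mm from the bore axis, half-way up the arm (19 mm above the barrel's underside). The arm is 20 mm wide, 14 mm thick (underside 12, top 26 mm above the barrel's underside), ends 140 mm from the bore axis; lever about 0.35 kg, balance point about 20 mm from the bore axis
- lever_3_arm_tip (a point): point on lever_3's arm, 130 mm from the bore axis, half-way up the arm (19 mm above the barrel's underside). The arm is 20 mm wide, 14 mm thick (underside 12, top 26 mm above the barrel's underside), ends 140 mm from the bore axis; lever about 0.35 kg, balance point about 20 mm from the bore axis
- holder_1: fixed black cup in which lever_1 starts: 100 mm dia foot, wall 90 outside, 68 inside, floor 20 and rim 74 mm above the bench. The barrel's top is level with the rim: no finger fits beside it. The arm leaves along about +x by a 29 mm slot open at the top, free on both sides from 50 mm off the axis, its centre 39 mm above the bench. Origin: centre of underside
- holder_2: fixed black cup in which lever_2 starts: 100 mm dia foot, wall 90 outside, 68 inside, floor 20 and rim 74 mm above the bench. The barrel's top is level with the rim: no finger fits beside it. The arm leaves along about +x by a 29 mm slot open at the top, free on both sides from 50 mm off the axis, its centre 39 mm above the bench. Origin: centre of underside
- holder_3: fixed black cup in which lever_3 starts: 100 mm dia foot, wall 90 outside, 68 inside, floor 20 and rim 74 mm above the bench. The barrel's top is level with the rim: no finger fits beside it. The arm leaves along about +x by a 29 mm slot open at the top, free on both sides from 50 mm off the axis, its centre 39 mm above the bench. Origin: centre of underside
- shaft_foot (a point): fixed test stand: steel base plate 12 mm thick, 90 mm wide, from 50 mm behind (-x) to 150 mm ahead (+x) of an upright 30 mm shaft. On the shaft's +y side (90 degrees anticlockwise from the gauge, from above) a key 10 mm wide, out to 20.5 mm from the axis, from the plate to 38 mm above it. This point: shaft axis at the plate's top; +x to the gauge, z up
- shaft_top (a point): centre of the shaft's chamfered top, 105 mm above the base plate
- gauge_mid (a point): point where the arm's tip belongs, half-way between the gauge's two aluminium cheeks, 130 mm from the shaft axis, 19 mm above the plate. Cheeks 8 mm thick, 38 mm apart, 48 to 145 mm from the shaft axis, tops 34 mm above the plate: the arm of the matching lever lies between them, with no room for fingers beside it
- spacer_mid (a point): loose plain aluminium spacer sleeve, 60 mm outside diameter, 34 mm bore, 35 mm tall, standing on the bench, 0.15 kg; this point is its centre, 17.5 mm above its underside; +z along the bore
- offcut: bystander: wood offcut 45 x 100 x 19 mm, lying on the bench; origin at the centre of its underside (its x, y, z sizes in that order)
- sanding_block: bystander: wooden sanding block 64 x 112 x 24 mm, lying on the bench; origin at the centre of its underside (its x, y, z sizes in that order)
- masking_tape: bystander: roll of masking tape, 104 mm dia, 25 mm tall, lying flat on the bench; origin at the centre of its underside (its x, y, z sizes in that order)
- tape_measure: bystander: tape measure 37 x 94 x 69 mm, standing on the bench; origin at the centre of its underside (its x, y, z sizes in that order)
- marker: bystander: marker pen 17 x 135 x 16 mm, lying on the bench between two holders; origin at the centre of its underside (its x, y, z sizes in that order)
- lever_1: the same lever_1, its origin at the centre of its underside, on the bore axis
- lever_2: the same lever_2, its origin at the centre of its underside, on the bore axis
- lever_3: the same lever_3, its origin at the centre of its underside, on the bore axis
- spacer: the same spacer, its origin at the centre of its underside, on the bore axis
Things that resemble listed ones, but are neither listed nor needed, are in the scene too. There is more than one size of the spacer; the job needs the smallest.

How it is judged:
By the outcome, as a careful person would: the job done as asked, in the order asked, and still so for the second after the job is handed in, with the robot touching nothing.
It also fails if it takes over 72 s, if anything falls off the work surface, if the arm or the gripper's body presses on something with over 40 N, if the wrist force passes 120 N, or if a joint passes its speed limit or range.

### The arm

A 6-joint arm with a two-finger parallel gripper is mounted at the origin on a cart in front of the work surface, level with it; the furniture and walls round the work are solid. World frame = base frame: x ahead of the robot, y to its left, z up, the work surface at z = 0. Lengths are in mm, angles in rad, forces in N, time in s.
With the tool pointing down it reaches from about 275 to 1000 mm from the base axis. Payload 8.4 kg.
Tool frame: the origin (TCP) lies midway between the tips of the shut fingers; the grasp point (between the pads) lies 19 mm behind it; z points along the fingers, y is the line along which they close (so a half turn about z gives the same grasp; the last joint's range is limited). The gripper opens to 85 mm and grips with 20 to 120 N. Pads are 22 mm wide; open, the fingers measure 114 mm over their backs; the gripper's body (76 mm by 85 mm) begins 54 mm behind the grasp point. The pads swing forward as they close: fully open they stand 13 mm farther back than shut.
Start: joints at [1.182, 0.353, 1.633, -0, 1.155, -0.002], TCP at [235.765, 578.829, 231.281] pointing down, gripper open.
Joint ranges: [-2.63, 2.63], [-0.92, 2.1], [0.06, 2.66], [-1.3, 4.44], [0, 2.69], [-3.02, 3.02]. Speed limits (rad/s): [2.22, 2.22, 2.79, 3.14, 3.14, 3.14].

### API

Orientations are given as [roll, pitch, yaw] about the fixed x, y, z axes, in that order (R = Rz(yaw) Ry(pitch) Rx(roll)).
In Python, from rig import * gives the robot as it stands.
- The arm moves only by the shell command python3 -m jog 'ROWS' [FORCE]. ROWS is JSON, a list of rows, each an object of numbers: "x", "y", "z": the shift along the tool's x, y, z in cm; "spin": the turn about the tool's z in rad; "grip": the closure, from 0 (fully open) to 1 (shut). In form: [{"x": .., "y": .., "z": .., "spin": .., "grip": ..}, ...]. A call has 1 to 20 rows; each row shifts and turns the commanded pose from where the row before left it, along the tool's axes as they then stand; what a row does not reach is not made up. A row lasts 1/12 s, in which the tool goes at most 41.7 mm and 7.16 degrees, less where a joint would pass 70% of its speed; a pose out of reach is approached as far as the arm can. A call with a gripper value outside its range is refused whole. The fingers move at their own pace and stop on an object; FORCE is the grip in N (left out, the last holds). Time passes only in rows, so rows that do not move let the fingers close. It gives the time, the measured TCP pose, the force, the opening and the grip force at its end, in the units of the state.
- sense(): the state, without advancing time (a new reading comes with each control period).
- grab_frame(name): name is "scene" or "top" or "wrist"; returns a dict with "pixels" (400x640x3 uint8, blue, green, red), "camera_matrix" (3x3 intrinsics, pixels), "rvec" (rotation vector, rad) and "tvec" (3), from world to camera coordinates, as OpenCV has them; the wrist camera has in their place "T_tool_cam" (4x4, takes a point from camera to tool coordinates, whose origin is the TCP and whose axes are the flange's). Camera axes: x right, y down, z forward; pixel columns grow to the right and rows downward; lengths in mm; the calibration is good to about 2 mm. The wrist camera is an equidistant fisheye: a pixel r from the principal point sees the ray r / f radians off the axis. A picture is of the moment at which its call begins: read the wrist's pose just before it. There is no depth.
- sign_off(): hands the job in; it is judged then, once.
The state is a dict: "clock": time; "qpos": joint angles; "qvel": joint speeds; "joint_efforts": joint torques, N m; "eef_pos": TCP position; "tcp_rot": TCP orientation; "contact_force": force on the tool from outside, world axes, zero at the start; "wrist_torque": the same for the moment, N m; "opening": opening from 0.0 (shut) to 1.0 (fully open); "grasp_force": force on a finger pad.
Only numpy, scipy, OpenCV 4.12 (cv2) and the standard library are available. Lean on these libraries where they do the work, as an engineer would, in place of code of your own. Each camera call takes 0.05 s, during which the arm holds its last target. There are 200 camera calls.

## Working session

There is one attempt and no reset: what is moved stays moved. The work goes in short steps, Python scripts to look and compute and a shell command to move; the robot and the scene stay as the last step left them, time stands still between calls to the robot, and variables do not carry over. Pictures are saved under pics/ and viewed, at most 13 in all, crops included, and the job is handed in when it is done.

```bash
ls; mkdir -p pics; python3 - <<'E'
from rig import *
import cv2,numpy as np
print({k:np.round(v,3).tolist() for k,v in sense().items()})
for n in ["scene","top","wrist"]:
    f=grab_frame(n); cv2.imwrite(f"pics/{n}0.png",f["pixels"])
    np.save(f"pics/{n}0.npy",f,allow_pickle=True)
    print(n,{k:np.round(v,4).tolist() for k,v in f.items() if k!="pixels"})
E
```

```text
pics
{'clock': 0.0, 'qpos': [1.182, 0.354, 1.634, 0.0, 1.155, -0.002], 'qvel': [-0.001, 0.001, 0.0, -0.0, 0.001, 0.0], 'joint_efforts': [0.001, -60.525, -34.206, 0.0, 0.009, 0.0], 'eef_pos': [235.587, 578.385, 230.541], 'tcp_rot': [-3.14, -0.0, 2.755], 'contact_force': [-0.782, -0.365, 0.19], 'wrist_torque': [-0.015, 0.047, 0.005], 'grasp_force': 0.0, 'opening': 1.0}
scene {'camera_matrix': [[361.0423, 0.0, 321.3898], [0.0, 361.0423, 210.8665], [0.0, 0.0, 1.0]], 'rvec': [2.1489, -0.9668, 0.4097], 'tvec': [-337.2622, 331.9184, 1225.8287]}
top {'camera_matrix': [[371.7886, 0.0, 324.3768], [0.0, 371.7886, 200.3033], [0.0, 0.0, 1.0]], 'rvec': [2.2123, -2.1691, 0.0755], 'tvec': [-23.334, 533.8831, 1222.0446]}
wrist {'camera_matrix': [[309.7069, 0.0, 316.163], [0.0, 309.7069, 197.8663], [0.0, 0.0, 1.0]], 'T_tool_cam': [[0.0003, -0.9645, -0.2642, 66.8078], [1.0, 0.0003, -0.0001, -0.0013], [0.0002, -0.2642, 0.9645, -143.2679], [0.0, 0.0, 0.0, 1.0]]}
```

View pics/top0.png

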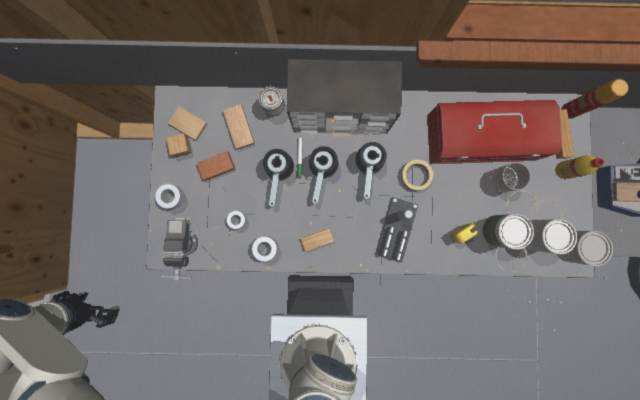

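View pics/scene0.png

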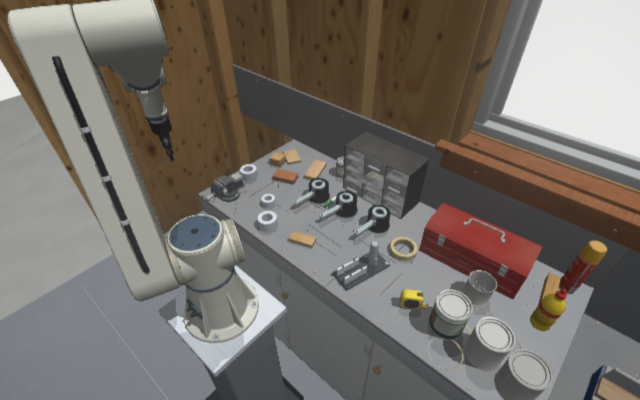

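The top view shows three black cups with levers at about (278,163), (323,162) and (371,157). The test stand's shaft is at (408,214), with its gauge towards (393,245). There are three sleeves at (167,197), (236,220) and (264,249), and the smallest is the one at (236,220). The scene view shows the same things obliquely.

```bash
cat > h.py <<'E'
import cv2,numpy as np
from rig import *
from scipy.spatial.transform import Rotation as Ro
def ray(f,px,st=None):
    K=f["camera_matrix"];px=np.atleast_2d(np.array(px,float))
    if "rvec" in f:
        R=cv2.Rodrigues(np.array(f["rvec"],float))[0];t=np.array(f["tvec"],float).ravel()
        d=np.c_[(px[:,0]-K[0][2])/K[0][0],(px[:,1]-K[1][2])/K[1][1],np.ones(len(px))]
        return -R.T@t,d@R
    u=(px-[K[0][2],K[1][2]])/K[0][0];r=np.linalg.norm(u,axis=1)+1e-9
    d=np.c_[u*(np.sin(r)/r)[:,None],np.cos(r)]
    W=np.eye(4);W[:3,:3]=Ro.from_euler('xyz',st["tcp_rot"]).as_matrix();W[:3,3]=st["eef_pos"]
    M=W@np.array(f["T_tool_cam"])
    return M[:3,3],d@M[:3,:3].T
def onz(f,px,z,st=None):
    o,d=ray(f,px,st);return o+d*((z-o[2])/d[:,2])[:,None]
def tri(rays):
    A=np.zeros((3,3));b=np.zeros(3)
    for o,d in rays:
        d=d.ravel()/np.linalg.norm(d);P=np.eye(3)-np.outer(d,d);A+=P;b+=P@o
    p=np.linalg.solve(A,b)
    e=[np.linalg.norm(np.cross(p-o,d.ravel()/np.linalg.norm(d))) for o,d in rays]
    return p,e
def proj(f,p,st):
    W=np.eye(4);W[:3,:3]=Ro.from_euler('xyz',st["tcp_rot"]).as_matrix();W[:3,3]=st["eef_pos"]
    q=np.linalg.inv(W@np.array(f["T_tool_cam"]))@np.r_[p,1];q=q[:3]
    r=np.arctan2(np.hypot(q[0],q[1]),q[2]);K=f["camera_matrix"]
    return np.array([K[0][2],K[1][2]])+K[0][0]*r*q[:2]/(np.hypot(q[0],q[1])+1e-9)
def shot(n):
    st=sense();f=grab_frame("wrist");f["st"]=st
    np.save(f"pics/{n}.npy",f,allow_pickle=True);cv2.imwrite(f"pics/{n}.png",f["pixels"]);return f,st
def load(n): return np.load(f"pics/{n}.npy",allow_pickle=True).item()
E
python3 - <<'E'
from h import *
t=load("top0");s=load("scene0")
for n,a,b in [("h1",(278,163),(318,187)),("h2",(323,160),(346,202)),("h3",(371,155),(379,215)),("shafttop",(408.5,214),(375,244)),("sm",(236,220),(268,200)),("A",(167,197),(248,172)),("B",(264,249),(267,220))]:
    p,e=tri([ray(t,a),ray(s,b)]);print(n,p.round(),np.round(e,1),onz(t,a,70).round()[0])
print("tips",onz(t,[(273,204),(318,201),(367,196)],39).round())
print("gauge end",onz(t,[(380,252),(404,260)],12).round())
im=t["pixels"]
a=cv2.resize(im[140:210,258:392],None,fx=5.9,fy=5.9,interpolation=cv2.INTER_CUBIC)
cv2.imwrite("pics/cropA.png",a)
E
```

```text
h1 [648. 142.  58.] [2.9 2.9] [648. 139.  70.]
h2 [664.  -4.  44.] [1.8 1.8] [661.  -6.  70.]
h3 [ 683. -161.   52.] [1. 1.] [ 680. -160.   70.]
shafttop [ 491. -271.  116.] [0.4 0.4] [ 492. -282.   70.]
sm [463. 277.  25.] [0.1 0.1] [463. 267.  70.]
A [536. 506.  26.] [2.3 2.3] [531. 489.  70.]
B [370. 181.  32.] [0.5 0.5] [373. 175.  70.]
tips [[ 517.  155.   39.]
 [ 530.    8.   39.]
 [ 550. -152.   39.]]
gauge end [[ 366. -201.   12.]
 [ 341. -281.   12.]]
```

View pics/cropA.png

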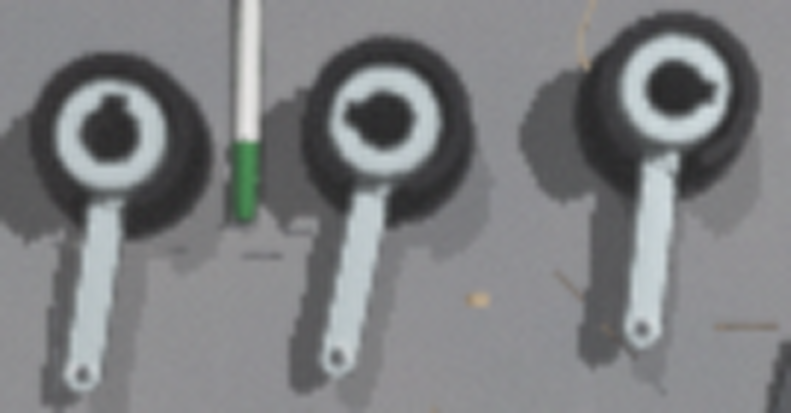

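In the crop the arms point down the picture. The right-hand cup's lever (bore at about (676,88)) has its keyway to the right, 90° anticlockwise from its arm, so it matches. The middle one's keyway points left and the left one's points up, opposite its arm. I'll go past the spacer, then over the stand and the right-hand lever.

```bash
python3 -m jog '[{"spin":-0.109},{"spin":-0.109},{"spin":-0.109},{"x":-2.1,"y":-2.9},{"x":-2.1,"y":-2.9},{"x":-2.1,"y":-2.9},{"x":-2.1,"y":-2.9},{"x":-2.1,"y":-2.9},{"x":-2.1,"y":-2.9},{"x":-2.1,"y":-2.9},{"x":-2.1,"y":-2.9},{"x":-2.1,"y":-2.9},{"x":-2.1,"y":-2.9},{},{},{}]' 
python3 -c "
from h import *
f,st=shot('sp1')"
python3 -m jog '[{"y":3.5},{"y":3.5},{"y":3.5},{},{}]'
python3 -c "
from h import *
f,st=shot('sp2')
print({k:np.round(v,3).tolist() for k,v in st.items()})"
```

```text
{'clock': 0.2, 'qpos': [1.182, 0.353, 1.634, -0.0, 1.155, -0.002], 'qvel': [-0.001, -0.001, -0.003, 0.001, 0.0, -0.0], 'joint_efforts': [0.001, -60.51, -34.203, -0.0, 0.007, 0.0], 'eef_pos': [235.66, 578.567, 230.845], 'tcp_rot': [-3.141, -0.0, 2.755], 'contact_force': [0.139, -0.118, -0.473], 'wrist_torque': [0.021, -0.001, -0.012], 'grasp_force': 0.0, 'opening': 1.002}schema error: expected keys x, y, z, spin, grip
schema error: expected keys x, y, z, spin, grip
```

```bash
python3 -m jog '[{"x":0,"y":0,"z":0,"spin":-0.109,"grip":0},{"x":0,"y":0,"z":0,"spin":-0.109,"grip":0},{"x":0,"y":0,"z":0,"spin":-0.109,"grip":0},{"x":-2.1,"y":-2.9,"z":0,"spin":0,"grip":0},{"x":-2.1,"y":-2.9,"z":0,"spin":0,"grip":0},{"x":-2.1,"y":-2.9,"z":0,"spin":0,"grip":0},{"x":-2.1,"y":-2.9,"z":0,"spin":0,"grip":0},{"x":-2.1,"y":-2.9,"z":0,"spin":0,"grip":0},{"x":-2.1,"y":-2.9,"z":0,"spin":0,"grip":0},{"x":-2.1,"y":-2.9,"z":0,"spin":0,"grip":0},{"x":-2.1,"y":-2.9,"z":0,"spin":0,"grip":0},{"x":-2.1,"y":-2.9,"z":0,"spin":0,"grip":0},{"x":-2.1,"y":-2.9,"z":0,"spin":0,"grip":0},{"x":0,"y":0,"z":0,"spin":0,"grip":0},{"x":0,"y":0,"z":0,"spin":0,"grip":0}]' 
python3 -c "
from h import *
f,st=shot('sp1')"
python3 -m jog '[{"x":0,"y":-3.5,"z":0,"spin":0,"grip":0},{"x":0,"y":-3.5,"z":0,"spin":0,"grip":0},{"x":0,"y":-3.5,"z":0,"spin":0,"grip":0},{"x":0,"y":0,"z":0,"spin":0,"grip":0},{"x":0,"y":0,"z":0,"spin":0,"grip":0}]'
python3 -c "
from h import *
f,st=shot('sp2')"
```

```text
clock: 1.5
eef_pos: [428.9, 275.3, 231.3]
tcp_rot: [3.142, 0.0, 3.078]
contact_force: [0.3, 0.8, -0.2]
opening: 0.999
grasp_force: 0.0
clock: 1.97
eef_pos: [421.3, 171.8, 231.4]
tcp_rot: [3.141, 0.0, 3.081]
contact_force: [0.4, 0.2, 1.1]
opening: 0.993
grasp_force: 0.0
```

```bash
python3 -m jog '[{"x":-0.5,"y":-3.5,"z":0,"spin":0,"grip":0},{"x":-0.5,"y":-3.5,"z":0,"spin":0,"grip":0},{"x":-0.5,"y":-3.5,"z":0,"spin":0,"grip":0},{"x":-0.5,"y":-3.5,"z":0,"spin":0,"grip":0},{"x":-0.5,"y":-3.5,"z":0,"spin":0,"grip":0},{"x":-0.5,"y":-3.5,"z":0,"spin":0,"grip":0},{"x":-0.5,"y":-3.5,"z":0,"spin":0,"grip":0},{"x":-0.5,"y":-3.5,"z":0,"spin":0,"grip":0},{"x":-0.5,"y":-3.5,"z":0,"spin":0,"grip":0},{"x":-0.5,"y":-3.5,"z":0,"spin":0,"grip":0},{"x":-0.5,"y":-3.5,"z":0,"spin":0,"grip":0},{"x":-0.5,"y":-3.5,"z":0,"spin":0,"grip":0},{"x":0,"y":0,"z":0,"spin":0,"grip":0},{"x":0,"y":0,"z":0,"spin":0,"grip":0}]' 
python3 -c "
from h import *
f,st=shot('st1')"
python3 -m jog '[{"x":-2.9,"y":1.2,"z":0,"spin":0,"grip":0},{"x":-2.9,"y":1.2,"z":0,"spin":0,"grip":0},{"x":-2.9,"y":1.2,"z":0,"spin":0,"grip":0},{"x":-2.9,"y":1.2,"z":0,"spin":0,"grip":0},{"x":-2.9,"y":1.2,"z":0,"spin":0,"grip":0},{"x":-2.9,"y":1.2,"z":0,"spin":0,"grip":0},{"x":0,"y":0,"z":0,"spin":0,"grip":0},{"x":0,"y":0,"z":0,"spin":0,"grip":0}]'
python3 - <<'E'
from h import *
f,st=shot('st2')
a=cv2.imread("pics/st1.png");b=cv2.imread("pics/st2.png");c=cv2.imread("pics/sp1.png")
cv2.imwrite("pics/m.png",np.vstack([np.hstack([a,b])[::1],np.hstack([c,cv2.imread("pics/sp2.png")])])[:, :][::2,::2] if 0 else cv2.resize(np.vstack([a,b]),(800,1000))[:600])
cv2.imwrite("pics/m2.png",cv2.resize(b,(800,500)))
E
```

```text
clock: 3.18
eef_pos: [457.8, -251.2, 230.9]
tcp_rot: [3.141, 0.0, 3.081]
contact_force: [-0.5, 0.8, -0.6]
opening: 1.001
grasp_force: 0.0
clock: 3.9
eef_pos: [635.8, -186.1, 230.7]
tcp_rot: [3.141, -0.001, 3.086]
contact_force: [-0.4, 0.2, -0.1]
opening: 0.997
grasp_force: 0.0
```

```bash
python3 - <<'E'
import cv2,numpy as np
a,b,c,d=[cv2.imread(f"pics/{n}.png") for n in("st1","st2","sp1","sp2")]
cv2.imwrite("pics/v1.png",cv2.resize(np.hstack([a,b])[:, :],(800,250)))
m=np.vstack([np.hstack([a[:,80:480],b[:,160:560]]),np.hstack([cv2.resize(c,(400,200)),cv2.resize(d,(400,200))])])
cv2.imwrite("pics/v1.png",m);print(m.shape)
E
```

```text
(600, 800, 3)
```

View pics/v1.png

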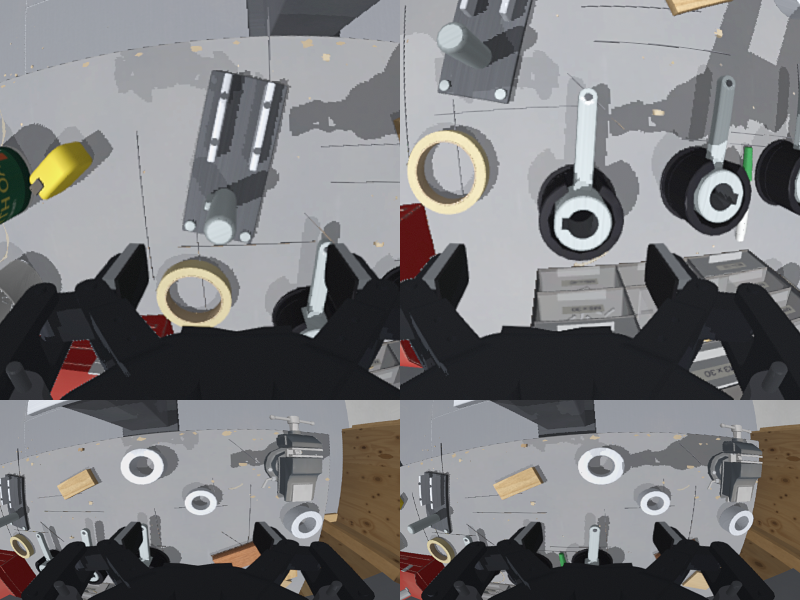

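The st1 view (top left) shows the shaft top at (299,231), the gauge cheeks running up from it, and the key to the left of the shaft. That is anticlockwise from the gauge. In st2 (top right), the right-hand lever's barrel is at about (342,222) and its arm tip at (348,97). Its notch is on the left, anticlockwise from the arm, which matches the stand. The lower row shows the smallest sleeve at about (320,200) and (410,200).

```bash
cat > blob.py <<'E'
from h import *
def blobs(f,roi,th,satmax=40,amin=30,hi=256):
    x0,y0,x1,y1=roi;im=f["pixels"][y0:y1,x0:x1];h=cv2.cvtColor(im,cv2.COLOR_BGR2HSV)
    m=((h[...,2]>=th)&(h[...,2]<hi)&(h[...,1]<=satmax)).astype(np.uint8)
    cs,_=cv2.findContours(m,cv2.RETR_CCOMP,cv2.CHAIN_APPROX_NONE);o=[]
    for c in cs:
        if len(c)>=8 and cv2.contourArea(c)>=amin:
            e=cv2.fitEllipse(cv2.convexHull(c)) if len(cv2.convexHull(c))>=5 else None
            o.append((np.array(e[0])+[x0,y0] if e else None,e[1] if e else None,cv2.contourArea(c),c.reshape(-1,2)+[x0,y0]))
    return sorted(o,key=lambda q:-q[2])
E
python3 - <<'E'
from blob import *
np.set_printoptions(precision=1,suppress=True)
for n,roi,ths in [("sp1",(270,150,370,240),(190,)),("sp2",(360,150,460,240),(190,)),("st1",(260,190,340,260),(170,190,205)),("st2",(180,10,260,90),(170,190,205)),("st2",(300,80,400,260),(150,170,190,205)),("top0",(225,208,248,232),(150,180)),("top0",(350,140,395,205),(150,180)),("top0",(400,205,418,225),(150,180))]:
    f=load(n)
    for th in ths:
        for b in blobs(f,roi,th)[:3]: print(n,th,b[0],np.array(b[1]) if b[1] else None,b[2])
f=load("st2");g=cv2.cvtColor(f["pixels"],cv2.COLOR_BGR2GRAY);print(g[222,300:380:3],g[215,325],g[150,340:360])
f=load("st1");g=cv2.cvtColor(f["pixels"],cv2.COLOR_BGR2GRAY);print(g[231,270:330:3],g[195:250:3,300])
E
```

```text
sp1 190 [320.7 205.4] [49.6 51.7] 1949.0
sp1 190 [320.7 205.7] [30.  31.4] 706.0
sp2 190 [407.8 206.3] [45.4 49.6] 1715.5
sp2 190 [408.1 206.5] [27.7 30.5] 628.5
st1 170 [320.3 252.1] [15.4 89.8] 694.5
st1 170 [294.3 233. ] [25.1 36.3] 561.0
st1 170 [274.8 312.3] [ 19.9 262.3] 370.0
st1 190 [298.7 231.5] [23.2 25. ] 431.5
st1 190 [324.5 236.6] [7.9 9.8] 54.0
st1 190 [269.3 225.8] [8.2 9.3] 53.5
st1 205 [298.8 231.6] [22.1 24.2] 393.5
st1 205 [324.7 236.8] [7.6 9.5] 48.5
st1 205 [269.2 225.6] [8.  8.9] 47.5
st2 170 [193.1  45.9] [55.8 91.2] 2161.5
st2 170 [203.6  84.9] [ 9.2 10.2] 63.5
st2 190 [185.   62.5] [36.1 59.7] 824.5
st2 190 [209.8  36. ] [21.6 26. ] 411.0
st2 190 [203.6  85. ] [8.5 9.5] 55.0
st2 205 [210.   35.9] [21.1 24.6] 380.0
st2 205 [203.7  85.1] [7.8 9.4] 50.0
st2 150 [340.6 116.1] [106.1 162. ] 5930.0
st2 150 [342.  222.7] [54.6 57.7] 2401.5
st2 150 [366.7 408.9] [ 51.8 707.9] 2185.0
st2 170 [340.3 116.5] [106.7 158.6] 5547.0
st2 170 [342.  222.8] [53.9 57.3] 2351.5
st2 170 [ 277.2 2089.1] [  97.6 4153.7] 2116.5
st2 190 [369.5  91.7] [ 56.5 204.6] 2354.0
st2 190 [342.
[... 297 characters left out ...]
7.5 17.8] 229.5
top0 180 [235.4 219.4] [11.7 12.1] 101.0
top0 150 [372.  154.6] [17.5 17.9] 227.0
top0 150 [368.  181.6] [ 6.7 37.5] 141.5
top0 150 [372.7 154.7] [11.3 13.8] 107.0
top0 180 [372.  154.5] [16.6 17.1] 209.0
top0 180 [372.6 154.8] [12.2 14.2] 121.0
top0 180 [367.7 183.3] [ 5.8 42.1] 112.0
top0 150 [408.4 213.6] [7.3 7.7] 39.0
[ 58  67  67  21  11 206 230 210  50  49  48  52  48  48  53  53  51  50
  63  69 237 227 232 232  53  48  57] 234 [231 231 229 228 228 230 230 229 228 229 228 227 231 206 152 116 123 125
 125 124]
[157 109 113 115 111 167 219 218 216 214 215 216 214 212 138 104 115  99
  94  87] [ 99  98  99  99  99 100  99 124 149 219 217 216 215 213 213 213 187 150
 176]
```

```bash
python3 - <<'E'
from blob import *
np.set_printoptions(precision=1,suppress=True)
sp1,sp2,st1,st2,top,sc=[load(n) for n in("sp1","sp2","st1","st2","top0","scene0")]
R=lambda f,p:ray(f,p,f.get("st"))
Z=lambda f,p,z:onz(f,p,z,f.get("st"))
def T(name,*a):
    p,e=tri([R(f,q) for f,q in a]);print(name,p,np.array(e))
    return p
T("spacer wr",(sp1,(320.7,205.4)),(sp2,(407.8,206.3)));T("spacer all",(sp1,(320.7,205.4)),(sp2,(407.8,206.3)),(top,(235.3,219.2)))
T("shaft wr",(st1,(298.8,231.6)),(st2,(210,35.9)));s=T("shaft all",(st1,(298.8,231.6)),(st2,(210,35.9)),(top,(408.4,213.6)))
T("barrel",(st2,(342,222.9)),(top,(372,154.6)));print(Z(st2,(342,222.9),74),Z(top,(372,154.6),74))
print("screw",Z(st1,[(324.6,236.7),(269.3,225.7)],14),Z(st2,[(203.65,85.)],14))
# arm edges
b=[q for q in blobs(st2,(330,75,370,190),205) ][0][3]
w=Z(st2,b,46);tipx=w[:,0].min();sel=w[(w[:,0]>565)&(w[:,0]<625)]
print("arm tip",tipx,len(sel))
for xx in (570,590,610,620):
    q=sel[abs(sel[:,0]-xx)<4][:,1];print(xx,q.min(),q.max())
q=[(xx,(lambda y:(y.min()+y.max())/2)(sel[abs(sel[:,0]-xx)<2.5][:,1])) for xx in range(570,622,5)]
k=np.polyfit(*zip(*q),1);print("arm yaw",np.degrees(np.arctan2(-k[0],-1)),"y at 681",np.polyval(k,681.),"at 550",np.polyval(k,550.))
d=[q for q in blobs(st2,(335,75,365,110),0,255,10,150)]
for x in d[:4]: print("hole?",x[0],x[2],None if x[0] is None else Z(st2,x[0],46))
for x in blobs(st1,(280,60,365,190),205,40,40)[:5]:
    r=cv2.minAreaRect(x[3].astype(np.float32));w=Z(st1,x[3],46)[:,:2]
    vx,vy,cx,cy=cv2.fitLine(w.astype(np.float32),cv2.DIST_L2,0,.01,.01).ravel()
    print("cheek",r[0],r[1],w.min(0),w.max(0),"c",w.mean(0),"dir",np.degrees(np.arctan2(vy,vx)))
E
```

```text
spacer wr [465.  278.2  33. ] [0.1 0.1]
spacer all [465.3 278.3  32. ] [0.1 0.3 0.2]
shaft wr [ 491.5 -268.6  117.4] [0.1 0.1]
shaft all [ 491.7 -269.1  117.6] [0.5 0.6 1.1]
barrel [ 680.1 -162.1   73. ] [0.7 0.7]
[[ 679.2 -161.8   74. ]] [[ 680.5 -162.5   74. ]]
screw [[ 540.8 -245.5   14. ]
 [ 522.1 -313.7   14. ]] [[ 520.5 -314.1   14. ]]
arm tip 541.6783007785306 112
570 -159.64409389911066 -141.34815254730464
590 -161.65646117612465 -143.2817801726664
610 -163.63835692802445 -145.13336831594134
620 -165.13565031737156 -146.5536747869296
arm yaw 174.13053478115881 y at 681 -161.93863600298886 at 550 -148.47165872485053
hole? [360.1  96.7] 185.0 [[ 551.4 -135.2   46. ]]
hole? [348.3  96.5] 30.5 [[ 550.8 -147.7   46. ]]
cheek (341.21630859375, 127.61335754394531) (6.796621799468994, 40.999996185302734) [ 384.1 -230.3] [ 426.1 -213.4] c [ 405.7 -221.6] dir -15.93255
cheek (298.53363037109375, 118.42076110839844) (6.4833784103393555, 39.03534698486328) [ 373. -274.] [ 414.2 -257.8] c [ 393.6 -265.8] dir -15.253251
cheek (349.04632568359375, 92.11707305908203) (6.704931735992432, 19.4862060546875) [ 358.7 -217.1] [ 377.8 -205.6] c [ 368.2 -211.4] dir -18.443613
cheek (305.74114990234375, 82.6646957397461) (6.074052810668945, 18.330625534057617) [ 346.7 -261.4] [ 366.  -250.9] c [ 356.4 -255.9] dir -15.755736
cheek (333.5, 161.5) (6.5484619140625, 16.24988555908203) [ 432.5 -235.7] [ 451.  -226.4] c [ 441.8 -231.4] dir -14.409002
```

```bash
python3 -m jog '[{"x":0,"y":0,"z":0,"spin":0.05,"grip":0},{"x":2.0,"y":1.4,"z":2,"spin":0,"grip":0},{"x":2.06,"y":1.46,"z":2,"spin":0,"grip":0},{"x":0,"y":0,"z":3.5,"spin":0,"grip":0},{"x":0,"y":0,"z":3.5,"spin":0,"grip":0},{"x":0,"y":0,"z":2.5,"spin":0,"grip":0},{"x":0,"y":0,"z":0,"spin":0,"grip":0},{"x":0,"y":0,"z":0,"spin":0,"grip":0}]'
python3 - <<'E'
from blob import *
np.set_printoptions(precision=1,suppress=True)
f,st=shot("g1");print(st["eef_pos"],np.degrees(st["tcp_rot"]))
p=[proj(f,q,st) for q in [(680,-162,74),(550.8,-147.8,46),(598.4,-153.4,46)]];print(p)
for b in blobs(f,(200,0,450,260),205,40,100)[:3]: print(b[:3])
cv2.imwrite("pics/g1.png",f["pixels"])
E
```

```text
clock: 4.62
eef_pos: [595.8, -156.0, 95.8]
tcp_rot: [3.141, -0.003, 3.032]
contact_force: [0.0, -0.1, -0.4]
opening: 1.0
grasp_force: 0.0
[ 595.8 -156.    95.8] [180.   -0.2 173.7]
[array([320.7, 345. ]), array([321.2, 149.2]), array([320.4, 221.7])]
(array([245.1, 204.2]), (108.28926849365234, 113.92668914794922), 5500.0)
(array([392.4, 206.2]), (85.80355072021484, 94.50684356689453), 3553.0)
(array([322.1, 230.7]), (37.27214050292969, 74.93769836425781), 1587.0)
```

View pics/g1.png

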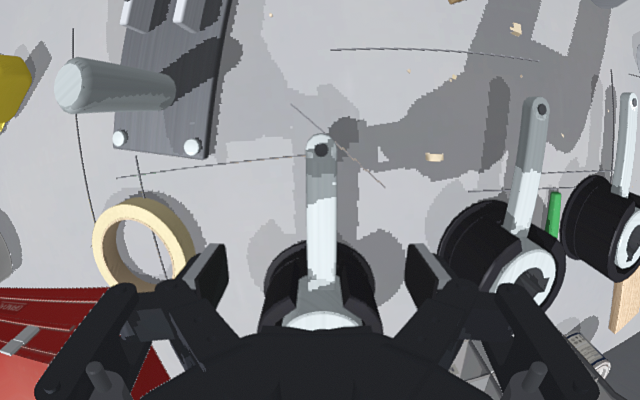

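The view from above the arm shows its tip hole at (320,149), within a pixel of the prediction. The fingers straddle the arm.

```bash
python3 -m jog '[{"x":-0.2,"y":0.28,"z":2.0,"spin":0,"grip":0},{"x":0,"y":0,"z":2.5,"spin":0,"grip":0},{"x":0,"y":0,"z":1.6,"spin":0,"grip":0},{"x":0,"y":0,"z":0.98,"spin":0,"grip":0},{"x":0,"y":0,"z":0,"spin":0,"grip":0.4},{"x":0,"y":0,"z":0,"spin":0,"grip":0.6},{"x":0,"y":0,"z":0,"spin":0,"grip":0.75},{"x":0,"y":0,"z":0,"spin":0,"grip":1},{"x":0,"y":0,"z":0,"spin":0,"grip":1},{"x":0,"y":0,"z":0,"spin":0,"grip":1},{"x":0,"y":0,"z":0,"spin":0,"grip":1},{"x":0,"y":0,"z":0,"spin":0,"grip":1}]' 80
```

```text
clock: 5.67
eef_pos: [600.2, -154.0, 26.3]
tcp_rot: [-3.141, 0.001, 3.032]
contact_force: [-2.0, 1.7, 6.6]
opening: 0.215
grasp_force: 79.8
```

```bash
python3 -m jog '[{"x":0,"y":0,"z":-0.5,"spin":0,"grip":1},{"x":0,"y":0,"z":-0.7,"spin":0,"grip":1},{"x":0,"y":0,"z":-1,"spin":0,"grip":1},{"x":0,"y":0,"z":-1,"spin":0,"grip":1},{"x":0,"y":0,"z":-1,"spin":0,"grip":1},{"x":0,"y":0,"z":-1,"spin":0,"grip":1},{"x":0,"y":0,"z":-1.5,"spin":0,"grip":1},{"x":0,"y":0,"z":-1.5,"spin":0,"grip":1},{"x":0,"y":0,"z":-0.8,"spin":0,"grip":1},{"x":0,"y":0,"z":0,"spin":0,"grip":1},{"x":0,"y":0,"z":0,"spin":0,"grip":1}]' 80
python3 - <<'E'
from h import *
f,st=shot("l1");t=grab_frame("scene");cv2.imwrite("pics/l1s.png",t["pixels"])
a=cv2.resize(t["pixels"][140:280,280:440],None,fx=3,fy=3)
m=np.zeros((420,800,3),np.uint8);m[:,:480]=a;m[:,480:]=cv2.resize(f["pixels"][:,160:480],(320,400))[0:420] if 0 else cv2.resize(f["pixels"][:,160:480],(320,420))
cv2.imwrite("pics/l1v.png",m)
E
```

```text
clock: 6.58
eef_pos: [599.8, -154.0, 116.0]
tcp_rot: [-3.141, 0.001, 3.032]
contact_force: [-0.5, 0.0, -4.1]
opening: 0.214
grasp_force: 78.5
```

View pics/l1v.png

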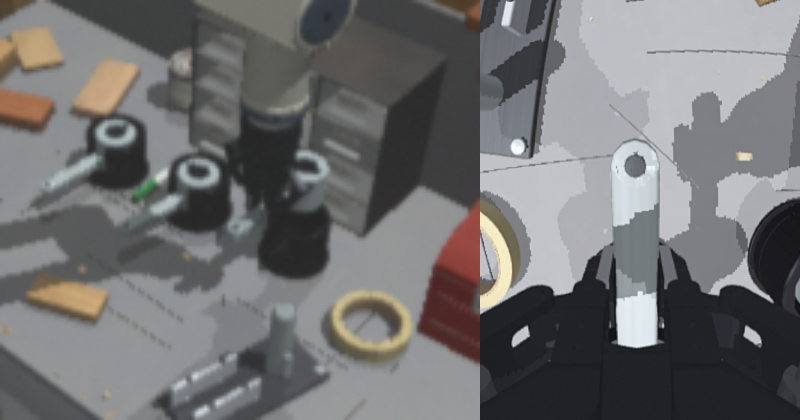

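The scene crop shows the lever lifted clear and level above its cup, with the others untouched. The wrist view shows the arm straight between the pads.

```bash
python3 -m jog '[{"x":2.0,"y":0.64,"z":0,"spin":0,"grip":1},{"x":2.1,"y":0.64,"z":0,"spin":0,"grip":1},{"x":2.1,"y":0.64,"z":0,"spin":0,"grip":1},{"x":2.1,"y":0.64,"z":0,"spin":0,"grip":1},{"x":2.1,"y":0.64,"z":1,"spin":0,"grip":1},{"x":2.1,"y":0.64,"z":2,"spin":0,"grip":1},{"x":0,"y":0,"z":2.5,"spin":0,"grip":1},{"x":0,"y":0,"z":2,"spin":0,"grip":1},{"x":0,"y":0,"z":1.5,"spin":0,"grip":1},{"x":0,"y":0,"z":0.8,"spin":0,"grip":1},{"x":0,"y":0,"z":0.4,"spin":0,"grip":1},{"x":0,"y":0,"z":0.2,"spin":0,"grip":1},{"x":0,"y":0,"z":0,"spin":0,"grip":1},{"x":0,"y":0,"z":0,"spin":0,"grip":1}]' 80;
python3 -m jog '[{"x":0,"y":0,"z":0.2,"spin":0,"grip":1},{"x":0,"y":0,"z":0.1,"spin":0,"grip":1},{"x":0,"y":0,"z":0.1,"spin":0,"grip":1},{"x":0,"y":0,"z":0,"spin":0,"grip":1}]' 80
```

```text
clock: 7.85
eef_pos: [480.1, -102.2, 12.0]
tcp_rot: [-3.141, 0.001, 3.032]
contact_force: [0.5, -0.0, -4.1]
opening: 0.215
grasp_force: 78.5
clock: 8.18
eef_pos: [479.8, -102.1, 7.6]
tcp_rot: [-3.142, 0.001, 3.032]
contact_force: [0.0, -0.7, -4.0]
opening: 0.211
grasp_force: 78.5
```

```bash
python3 -m jog '[{"x":0,"y":0,"z":0.1,"spin":0,"grip":1},{"x":0,"y":0,"z":0.05,"spin":0,"grip":1},{"x":0,"y":0,"z":0.0,"spin":0,"grip":1}]' 80;
python3 -m jog '[{"x":0,"y":0,"z":0.05,"spin":0,"grip":1},{"x":0,"y":0,"z":0.0,"spin":0,"grip":1},{"x":0,"y":0,"z":0.0,"spin":0,"grip":1}]' 80
```

```text
clock: 8.43
eef_pos: [479.6, -102.1, 6.3]
tcp_rot: [-3.142, 0.0, 3.032]
contact_force: [-3.9, 0.5, 6.0]
opening: 0.212
grasp_force: 79.9
clock: 8.68
eef_pos: [479.5, -102.1, 6.1]
tcp_rot: [-3.142, 0.0, 3.032]
contact_force: [-5.1, -1.3, 9.0]
opening: 0.214
grasp_force: 80.3
```

```bash
python3 -m jog '[{"x":0,"y":0,"z":0,"spin":0,"grip":0.75},{"x":0,"y":0,"z":0,"spin":0,"grip":0.6},{"x":0,"y":0,"z":0,"spin":0,"grip":0.3},{"x":0,"y":0,"z":0,"spin":0,"grip":0},{"x":0,"y":0,"z":0,"spin":0,"grip":0},{"x":0,"y":0,"z":-2,"spin":0,"grip":0},{"x":0,"y":0,"z":-3.5,"spin":0,"grip":0},{"x":0,"y":0,"z":-4,"spin":0,"grip":0},{"x":0,"y":0,"z":-4,"spin":0,"grip":0},{"x":0,"y":0,"z":-4,"spin":0,"grip":0},{"x":0,"y":0,"z":0,"spin":0,"grip":0},{"x":0,"y":0,"z":0,"spin":0,"grip":0}]' 60
python3 -c "
from h import *
shot('b1')"
python3 -m jog '[{"x":-4,"y":0,"z":0,"spin":0.12,"grip":0},{"x":-4,"y":0,"z":0,"spin":0.12,"grip":0},{"x":0,"y":0,"z":0,"spin":0.12,"grip":0},{"x":0,"y":0,"z":0,"spin":0.12,"grip":0},{"x":0,"y":0,"z":0,"spin":0.12,"grip":0},{"x":0,"y":0,"z":0,"spin":0.12,"grip":0},{"x":0,"y":0,"z":0,"spin":0.12,"grip":0},{"x":0,"y":0,"z":0,"spin":0.12,"grip":0},{"x":0,"y":0,"z":0,"spin":0.12,"grip":0},{"x":0,"y":0,"z":0,"spin":0.12,"grip":0},{"x":0,"y":0,"z":0,"spin":0.12,"grip":0},{"x":0,"y":0,"z":0,"spin":0.12,"grip":0},{"x":0,"y":0,"z":0,"spin":0.12,"grip":0},{"x":0,"y":0,"z":0,"spin":0,"grip":0},{"x":0,"y":0,"z":0,"spin":0,"grip":0}]'
python3 - <<'E'
from blob import *
np.set_printoptions(precision=1,suppress=True)
f2,s2=shot('b2');f1=load('b1')
cs=[]
for f in (f1,f2):
    p=proj(f,(559.5,-110.5,54),f["st"]);x0,y0=(p-50).astype(int);print(p)
    bs=blobs(f,(x0,max(y0,0),x0+100,min(y0+100,400)),205,40,400)
    for b in bs[:3]: print(b[:3],[onz(f,b[0],54,f["st"])])
m=np.hstack([f1["pixels"][:,120:520],f2["pixels"][:,120:520]]);cv2.imwrite("pics/b.png",m)
E
```

```text
clock: 9.68
eef_pos: [481.2, -102.4, 183.0]
tcp_rot: [-3.141, 0.005, 3.032]
contact_force: [0.6, -0.6, -0.9]
opening: 0.997
grasp_force: 0.0
clock: 10.98
eef_pos: [557.3, -115.4, 178.7]
tcp_rot: [-3.139, -0.0, 1.476]
contact_force: [0.3, -0.4, -0.4]
opening: 1.003
grasp_force: 0.0
[316.8 266.3]
(array([316.9, 265.5]), (50.99718475341797, 58.41439437866211), 2273.0) [array([[ 558.7, -110.3,   54. ]])]
(array([314.4, 266.4]), (31.312854766845703, 42.56151580810547), 919.5) [array([[ 559.4, -112.9,   54. ]])]
[318.4 185.2]
(array([318.8, 184.4]), (63.11570358276367, 64.81034851074219), 3127.5) [array([[ 559.9, -109.8,   54. ]])]
(array([318.3, 187.3]), (38.7774772644043, 45.15167236328125), 1226.0) [array([[ 559.2, -112.4,   54. ]])]
```

View pics/b.png

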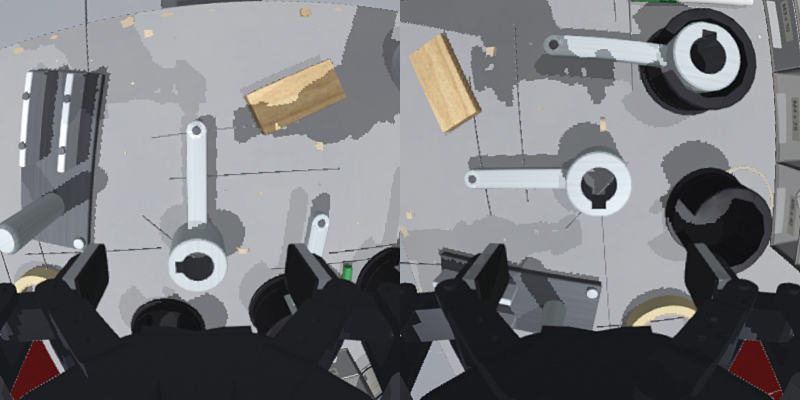

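Both views show the lever standing alone on the bench, with its barrel top at about (197,266) left and (600,184) right. Its arm and keyway are as expected and the bystanders are untouched.

```bash
python3 -m jog '[{"x":0.56,"y":0.17,"z":3.5,"spin":0,"grip":0},{"x":0,"y":0,"z":3.5,"spin":0,"grip":0},{"x":0,"y":0,"z":3.5,"spin":0,"grip":0},{"x":0,"y":0,"z":2.5,"spin":0,"grip":0},{"x":0,"y":0,"z":1.1,"spin":0,"grip":0},{"x":0,"y":0,"z":0,"spin":0,"grip":0},{"x":0,"y":0,"z":0,"spin":0,"grip":0}]'
python3 - <<'E'
from h import *
f1=load('b1');f2=load('b2')
for f,p in((f1,(316.2,130)),(f2,(591.5,180))):
    q=onz(f,p,26,f["st"])[0];d=q[:2]-np.array([559.4,-110]);print(q,np.linalg.norm(d),np.degrees(np.arctan2(d[1],d[0])))
print(tri([ray(f1,(316.9,265.5),f1["st"]),ray(f2,(318.8,184.4),f2["st"])]))
E
```

```text
clock: 11.62
eef_pos: [560.6, -110.2, 39.6]
tcp_rot: [-3.141, -0.0, 1.473]
contact_force: [0.2, -0.0, -0.1]
opening: 1.002
grasp_force: 0.0
[430.04849154 -96.87758286  26.        ] 130.0154243629119 174.2072910443054
[ 925.83955483 -139.5351248    26.        ] 367.6278973872729 -4.60809349699227
(array([ 559.86357561, -110.36558083,   51.70793544]), [np.float64(0.062110204234900226), np.float64(0.06211020423493124)])
```

```bash
python3 -m jog '[{"x":0,"y":-0.1,"z":0.26,"spin":0,"grip":0},{"x":0,"y":0,"z":0,"spin":0,"grip":0.15},{"x":0,"y":0,"z":0,"spin":0,"grip":0.25},{"x":0,"y":0,"z":0,"spin":0,"grip":0.35},{"x":0,"y":0,"z":0,"spin":0,"grip":0.6},{"x":0,"y":0,"z":0,"spin":0,"grip":0.6},{"x":0,"y":0,"z":0,"spin":0,"grip":0.6},{"x":0,"y":0,"z":0,"spin":0,"grip":0.6},{"x":0,"y":0,"z":0,"spin":0,"grip":0.6}]' 80
python3 -m jog '[{"x":0,"y":0,"z":-0.5,"spin":0,"grip":1},{"x":0,"y":0,"z":-1,"spin":0,"grip":1},{"x":0,"y":0,"z":-1,"spin":0,"grip":1},{"x":0,"y":0,"z":0,"spin":0,"grip":1}]' 100
```

```text
clock: 12.37
eef_pos: [560.1, -110.2, 38.9]
tcp_rot: [3.14, 0.0, 1.472]
contact_force: [-4.6, 0.2, 14.7]
opening: 0.665
grasp_force: 82.0
clock: 12.7
eef_pos: [560.9, -110.3, 64.2]
tcp_rot: [3.138, 0.0, 1.472]
contact_force: [0.2, -0.5, -3.2]
opening: 0.649
grasp_force: 106.7
```

```bash
python3 -m jog '[{"x":0,"y":0,"z":-3,"spin":0,"grip":1},{"x":0,"y":0,"z":-3,"spin":0,"grip":1},{"x":0,"y":0,"z":-3,"spin":0,"grip":1},{"x":0,"y":0,"z":-3,"spin":0,"grip":1},{"x":0,"y":0,"z":0,"spin":0.083,"grip":1},{"x":0,"y":0,"z":0,"spin":0.083,"grip":1},{"x":-2.5,"y":-0.6,"z":0,"spin":0,"grip":1},{"x":-2.5,"y":-0.6,"z":0,"spin":0,"grip":1},{"x":-1,"y":-0.6,"z":0,"spin":0,"grip":1},{"x":0,"y":0,"z":0,"spin":0,"grip":1},{"x":0,"y":0,"z":0,"spin":0,"grip":1}]' 100
python3 - <<'E'
from blob import *
np.set_printoptions(precision=1,suppress=True)
f,s=shot('c1');print(s["eef_pos"],s["tcp_rot"])
print(proj(f,(491.5,-268.9,117.5),s))
t=grab_frame("scene")["pixels"]
m=np.zeros((500,800,3),np.uint8);m[:400,:480]=f["pixels"][:,80:560];m[:,480:]=cv2.resize(t[130:286,300:400],(320,500));cv2.imwrite("pics/c1v.png",m)
E
```

```text
clock: 13.62
eef_pos: [526.2, -163.4, 181.9]
tcp_rot: [3.142, -0.0, 1.304]
contact_force: [0.3, -0.3, -3.9]
opening: 0.651
grasp_force: 109.0
[ 526.2 -163.4  181.9] [ 3.1 -0.   1.3]
[309.5 334.3]
```

View pics/c1v.png

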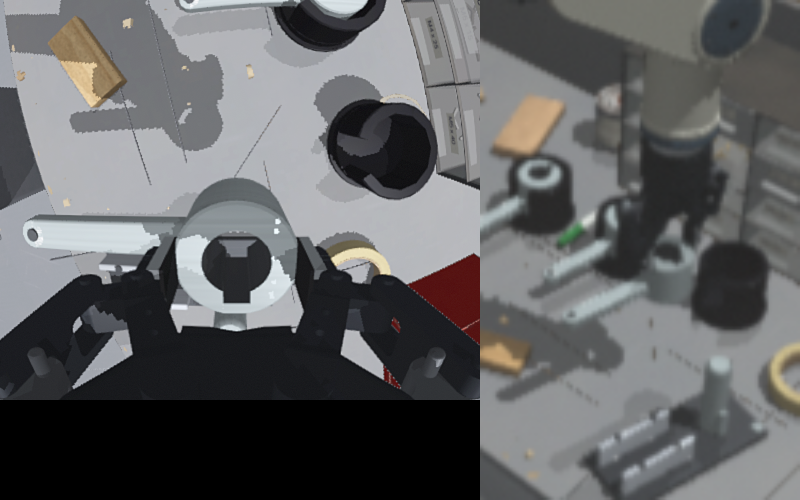

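The wrist view shows the held lever level, with its bore at about (315,262) in the full image, the keyway towards the palm, and the arm hole at (113,235). The scene crop shows it clear of everything beside the stand.

```bash
python3 - <<'E'
from blob import *
np.set_printoptions(precision=1,suppress=True)
f=load('c1');s=f["st"];e=np.array(s["eef_pos"]);zt=e[2]+15
print("pred barrel top",proj(f,(e[0],e[1],zt),s))
for th in (110,130,150):
    for b in blobs(f,(230,160,400,326),0,255,600,th)[:3]: print("dark",th,b[:3])
g=cv2.cvtColor(f["pixels"],cv2.COLOR_BGR2GRAY)
print(g[262,240:390:4]);print(g[200:326:4,300])
# bore circle: dark contour pts away from keyway -> project to top plane, fit circle
b=max(blobs(f,(270,220,360,310),0,255,300,110),key=lambda q:q[2])
w=onz(f,b[3],zt,s)[:,:2]
from scipy.optimize import least_squares
r=least_squares(lambda p:np.hypot(*(w-p[:2]).T)-p[2],[e[0],e[1],16.5],loss="soft_l1",f_scale=.5);print("bore",r.x,"tcp",e)
for b in blobs(f,(95,215,135,255),0,255,15,140)[:3]:
    print("hole",b[:3],b[0] is not None and onz(f,b[0],e[2]-38.9+26,s))
E
```

```text
pred barrel top [316.3 263.6]
dark 110 (array([316.2, 265.7]), (67.5925521850586, 75.1435775756836), 3467.5)
dark 110 (array([243.4, 283.8]), (38.59922790527344, 104.62967681884766), 1983.0)
dark 110 (array([298.9, 206.5]), (54.82276916503906, 147.96095275878906), 1756.0)
dark 130 (array([283.1, 252.9]), (123.7867660522461, 186.76458740234375), 4291.5)
dark 130 (array([316.3, 266.1]), (68.8030014038086, 74.05616760253906), 3601.0)
dark 130 (array([384.9, 281.9]), (60.74502944946289, 92.3946304321289), 2160.0)
dark 150 (array([311.5, 276.9]), (190.3506622314453, 200.91102600097656), 8731.5)
dark 150 (array([316.2, 265.5]), (69.57022094726562, 75.02005004882812), 3678.5)
dark 150 (array([315.4, 214.6]), (16.73076629638672, 78.31547546386719), 719.5)
[ 98  21  27  31 140 213 213 215 215 215 198  52  45  44  38  38  41  40
  41  42  41  41  45  42  41  45  43  47 186 223 137 110 110 110  82  27
  24  24]
[ 96 132 144 145 147 142 146 146 147  60  90  48  48  44  36  38  38  38
  37  38  39  40  29 207 205 205 201 198 139  92 101 122]
bore [ 525.8 -164.7   16.4] tcp [ 526.2 -163.4  181.9]
hole (array([121.4, 218.5]), (9.485008239746094, 27.99005889892578), 88.0) [[ 412.8 -121.3  169. ]]
hole (array([112.3, 234.2]), (9.304555892944336, 12.704120635986328), 82.5) [[ 399.9 -129.1  169. ]]
```

```bash
python3 -m jog '[{"x":-2.6,"y":-0.14,"z":0,"spin":0,"grip":1},{"x":-2.8,"y":-0.14,"z":0,"spin":0,"grip":1},{"x":-2.8,"y":-0.14,"z":0,"spin":0,"grip":1},{"x":-2.8,"y":-0.14,"z":0,"spin":0,"grip":1},{"x":0,"y":0,"z":0,"spin":0,"grip":1},{"x":0,"y":0,"z":0,"spin":0,"grip":1},{"x":0,"y":0,"z":0,"spin":0,"grip":1}]' 100
python3 - <<'E'
from blob import *
np.set_printoptions(precision=1,suppress=True)
f,s=shot('d1');e=np.array(s["eef_pos"]);print(e,s["tcp_rot"])
print("pred shaft top",proj(f,(491.5,-268.8,117.5),s),"bore top",proj(f,(e[0],e[1],e[2]+15),s))
for b in blobs(f,(275,220,360,310),170,60,40)[:5]: print(b[:3])
cv2.imwrite("pics/d1v.png",cv2.resize(f["pixels"][180:330,220:420],(800,600),interpolation=cv2.INTER_CUBIC))
E
```

```text
clock: 14.3
eef_pos: [492.7, -267.2, 181.8]
tcp_rot: [-3.142, -0.001, 1.306]
contact_force: [0.8, 0.6, -3.4]
opening: 0.654
grasp_force: 109.0
[ 492.7 -267.2  181.8] [-3.1 -0.   1.3]
pred shaft top [315.1 214. ] bore top [316.3 263.6]
(array([295.9, 275.3]), (75.52510070800781, 162.72702026367188), 2054.0)
(array([316.8, 243.7]), (26.512245178222656, 46.62831115722656), 639.0)
```

View pics/d1v.png

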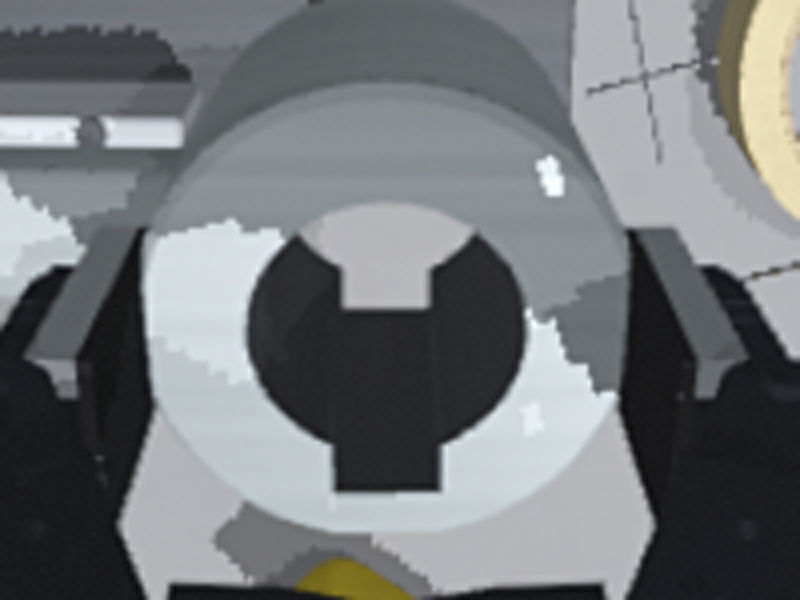

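The crop shows the barrel top centred in the pads, with its keyway squarely towards the camera. The shaft is hidden below, as the geometry predicts. I'll lower it, watching the force.

```bash
python3 -m jog '[{"x":-0.12,"y":-0.07,"z":1,"spin":0,"grip":1},{"x":0,"y":0,"z":0.8,"spin":0,"grip":1},{"x":0,"y":0,"z":0.3,"spin":0,"grip":1},{"x":0,"y":0,"z":0,"spin":0,"grip":1},{"x":0,"y":0,"z":0,"spin":0,"grip":1}]' 100
python3 -m jog '[{"x":0,"y":0,"z":0.3,"spin":0,"grip":1},{"x":0,"y":0,"z":0.3,"spin":0,"grip":1},{"x":0,"y":0,"z":0.2,"spin":0,"grip":1},{"x":0,"y":0,"z":0,"spin":0,"grip":1}]' 100
```

```text
clock: 14.77
eef_pos: [491.1, -268.5, 160.4]
tcp_rot: [-3.141, -0.0, 1.306]
contact_force: [-0.1, -0.8, -3.8]
opening: 0.653
grasp_force: 108.9
clock: 15.1
eef_pos: [491.0, -268.8, 152.4]
tcp_rot: [-3.141, -0.0, 1.306]
contact_force: [0.5, 0.4, -3.6]
opening: 0.652
grasp_force: 109.0
```

```bash
python3 -m jog '[{"x":0.04,"y":0.03,"z":0.4,"spin":0,"grip":1},{"x":0,"y":0,"z":0.7,"spin":0,"grip":1},{"x":0,"y":0,"z":0.7,"spin":0,"grip":1},{"x":0,"y":0,"z":0.2,"spin":0,"grip":1},{"x":0,"y":0,"z":0,"spin":0,"grip":1}]' 100
python3 -m jog '[{"x":0,"y":0,"z":0.7,"spin":0,"grip":1},{"x":0,"y":0,"z":1,"spin":0,"grip":1},{"x":0,"y":0,"z":1,"spin":0,"grip":1},{"x":0,"y":0,"z":0.7,"spin":0,"grip":1},{"x":0,"y":0,"z":0.3,"spin":0,"grip":1},{"x":0,"y":0,"z":0,"spin":0,"grip":1}]' 100
```

```text
clock: 15.52
eef_pos: [491.0, -268.3, 131.8]
tcp_rot: [-3.14, -0.0, 1.306]
contact_force: [-0.1, -0.3, -3.4]
opening: 0.653
grasp_force: 108.9
clock: 16.02
eef_pos: [491.0, -268.3, 94.6]
tcp_rot: [-3.14, -0.0, 1.306]
contact_force: [0.1, 0.4, -3.3]
opening: 0.654
grasp_force: 108.9
```

Next is the key, whose top the lever's underside meets at TCP z of about 89.

```bash
python3 -m jog '[{"x":0,"y":0,"z":0.3,"spin":0,"grip":1},{"x":0,"y":0,"z":0.3,"spin":0,"grip":1},{"x":0,"y":0,"z":0.2,"spin":0,"grip":1},{"x":0,"y":0,"z":0.1,"spin":0,"grip":1},{"x":0,"y":0,"z":0,"spin":0,"grip":1}]' 100
python3 -m jog '[{"x":0,"y":0,"z":0.2,"spin":0,"grip":1},{"x":0,"y":0,"z":0.2,"spin":0,"grip":1},{"x":0,"y":0,"z":0,"spin":0,"grip":1}]' 100
```

```text
clock: 16.43
eef_pos: [491.6, -268.6, 86.8]
tcp_rot: [-3.141, -0.0, 1.306]
contact_force: [0.5, -0.6, -4.9]
opening: 0.653
grasp_force: 109.0
clock: 16.68
eef_pos: [491.5, -268.5, 82.6]
tcp_rot: [-3.141, -0.0, 1.306]
contact_force: [-0.5, 0.1, -4.5]
opening: 0.653
grasp_force: 109.0
```

```bash
python3 -m jog '[{"x":0,"y":0,"z":0.5,"spin":0,"grip":1},{"x":0,"y":0,"z":0.8,"spin":0,"grip":1},{"x":0,"y":0,"z":0.6,"spin":0,"grip":1},{"x":0,"y":0,"z":0.4,"spin":0,"grip":1},{"x":0,"y":0,"z":0.3,"spin":0,"grip":1},{"x":0,"y":0,"z":0,"spin":0,"grip":1}]' 100
python3 -m jog '[{"x":0,"y":0,"z":0.2,"spin":0,"grip":1},{"x":0,"y":0,"z":0.1,"spin":0,"grip":1},{"x":0,"y":0,"z":0,"spin":0,"grip":1}]' 100
python3 -m jog '[{"x":0,"y":0,"z":0.1,"spin":0,"grip":1},{"x":0,"y":0,"z":0.05,"spin":0,"grip":1},{"x":0,"y":0,"z":0,"spin":0,"grip":1}]' 100
```

```text
clock: 17.18
eef_pos: [491.1, -268.3, 55.9]
tcp_rot: [-3.14, -0.0, 1.306]
contact_force: [0.3, 0.4, -3.8]
opening: 0.654
grasp_force: 109.0
clock: 17.43
eef_pos: [491.7, -268.6, 53.8]
tcp_rot: [3.142, 0.0, 1.306]
contact_force: [1.3, 0.3, -4.0]
opening: 0.65
grasp_force: 109.0
clock: 17.68
eef_pos: [491.7, -268.6, 52.4]
tcp_rot: [3.142, -0.0, 1.306]
contact_force: [-0.4, 0.1, -3.3]
opening: 0.651
grasp_force: 109.0
```

```bash
python3 -m jog '[{"x":0,"y":0,"z":0.1,"spin":0,"grip":1},{"x":0,"y":0,"z":0,"spin":0,"grip":1},{"x":0,"y":0,"z":0,"spin":0,"grip":1}]' 100
python3 -m jog '[{"x":0,"y":0,"z":0.07,"spin":0,"grip":1},{"x":0,"y":0,"z":0,"spin":0,"grip":1},{"x":0,"y":0,"z":0,"spin":0,"grip":1}]' 100
```

```text
clock: 17.93
eef_pos: [491.8, -268.7, 51.5]
tcp_rot: [3.141, 0.0, 1.306]
contact_force: [0.4, -0.6, -3.9]
opening: 0.649
grasp_force: 109.1
clock: 18.18
eef_pos: [491.8, -269.0, 51.2]
tcp_rot: [3.141, 0.0, 1.306]
contact_force: [-3.3, -1.7, 4.7]
opening: 0.653
grasp_force: 110.0
```

```bash
python3 -m jog '[{"x":0,"y":0,"z":0.04,"spin":0,"grip":1},{"x":0,"y":0,"z":0,"spin":0,"grip":0.35},{"x":0,"y":0,"z":0,"spin":0,"grip":0.25},{"x":0,"y":0,"z":0,"spin":0,"grip":0.1},{"x":0,"y":0,"z":0,"spin":0,"grip":0},{"x":0,"y":0,"z":0,"spin":0,"grip":0},{"x":0,"y":0,"z":-1.5,"spin":0,"grip":0},{"x":0,"y":0,"z":-3,"spin":0,"grip":0},{"x":0,"y":0,"z":-4,"spin":0,"grip":0},{"x":0,"y":0,"z":-4,"spin":0,"grip":0},{"x":3.7,"y":-1.2,"z":-1,"spin":0,"grip":0},{"x":0,"y":0,"z":0,"spin":0,"grip":0},{"x":0,"y":0,"z":0,"spin":0,"grip":0}]' 60
python3 - <<'E'
from blob import *
np.set_printoptions(precision=1,suppress=True)
f,s=shot('e1')
p=proj(f,(491.5,-268.8,117.5),s);q=proj(f,(491.5,-268.8,66),s);g=proj(f,(491.5-.9646*130,-268.8+.2637*130,38),s)
print(p,q,g)
cv2.imwrite("pics/e1v.png",cv2.resize(f["pixels"][100:360,110:470],(800,578)))
E
```

```text
clock: 19.27
eef_pos: [490.1, -228.8, 186.2]
tcp_rot: [3.14, 0.0, 1.308]
contact_force: [0.0, -0.4, -1.2]
opening: 1.002
grasp_force: 0.0
[331.5 257.5] [328.8 232.6] [202.8 220.7]
```

View pics/e1v.png

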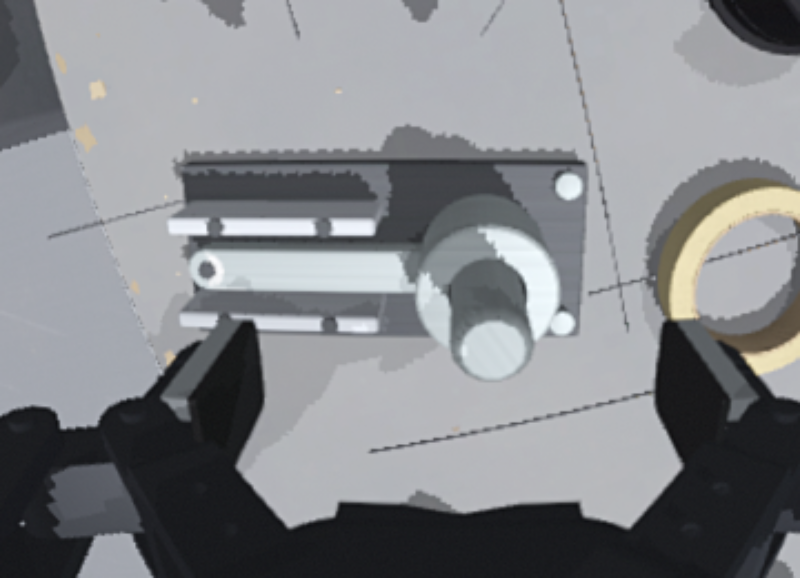

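The lever is fully home, with its arm lying between the cheeks (hole at (207,270)) and the shaft standing out of its bore at (494,348). Next is the spacer.

```bash
python3 -m jog '[{"x":3.72,"y":-1.2,"z":0,"spin":0,"grip":0},{"x":3.72,"y":-1.2,"z":0,"spin":0,"grip":0},{"x":3.72,"y":-1.2,"z":0,"spin":0,"grip":0},{"x":3.72,"y":-1.2,"z":0,"spin":0,"grip":0},{"x":3.72,"y":-1.2,"z":0,"spin":0,"grip":0},{"x":3.72,"y":-1.2,"z":0,"spin":0,"grip":0},{"x":3.72,"y":-1.2,"z":0,"spin":0,"grip":0},{"x":3.72,"y":-1.2,"z":0,"spin":0,"grip":0},{"x":3.72,"y":-1.2,"z":0,"spin":0,"grip":0},{"x":3.72,"y":-1.2,"z":0,"spin":0,"grip":0},{"x":3.72,"y":-1.2,"z":0,"spin":0,"grip":0},{"x":3.72,"y":-1.2,"z":0,"spin":0,"grip":0},{"x":3.72,"y":-1.2,"z":0,"spin":0,"grip":0},{"x":0,"y":0,"z":0,"spin":0,"grip":0},{"x":0,"y":0,"z":0,"spin":0,"grip":0}]'
python3 - <<'E'
from blob import *
np.set_printoptions(precision=1,suppress=True)
f,s=shot('s3');e=np.array(s["eef_pos"]);print(e)
p=proj(f,(465.2,278.3,35),s);x,y=(p-45).astype(int);print(p)
for b in blobs(f,(x,y,x+90,y+90),190,40,200)[:3]: print(b[:3],onz(f,b[0],35,s))
for n,c in(("sp1",(320.7,205.4)),("sp2",(407.8,206.3))): print(onz(load(n),c,35,load(n)["st"]))
d=np.array([465.2,278.3])-e[:2];ps=s["tcp_rot"][2];print("x",d@[np.cos(ps),np.sin(ps)],"y",d@[np.sin(ps),-np.cos(ps)])
E
```

```text
clock: 20.57
eef_pos: [465.6, 279.0, 183.8]
tcp_rot: [-3.14, 0.002, 1.309]
contact_force: [-0.5, -0.7, -0.0]
opening: 0.995
grasp_force: 0.0
[465.6 279.  183.8]
[316.1 185.2]
(array([315.8, 184.8]), (59.65240478515625, 60.95429229736328), 2783.5) [[465.  278.7  35. ]]
(array([315.7, 185. ]), (35.98735046386719, 36.692787170410156), 999.5) [[464.9 278.6  35. ]]
[[464.3 278.3  35. ]]
[[464.4 277.7  35. ]]
x -0.755597967841353 y -0.1862656479519099
```

```bash
python3 -m jog '[{"x":-0.06,"y":-0.03,"z":3.5,"spin":0,"grip":0},{"x":0,"y":0,"z":4,"spin":0,"grip":0},{"x":0,"y":0,"z":4,"spin":0,"grip":0},{"x":0,"y":0,"z":3,"spin":0,"grip":0},{"x":0,"y":0,"z":2,"spin":0,"grip":0},{"x":0,"y":0,"z":1,"spin":0,"grip":0},{"x":0,"y":0,"z":0,"spin":0,"grip":0},{"x":0,"y":0,"z":0,"spin":0,"grip":0.15},{"x":0,"y":0,"z":0,"spin":0,"grip":0.25},{"x":0,"y":0,"z":0,"spin":0,"grip":0.35},{"x":0,"y":0,"z":0,"spin":0,"grip":0.6},{"x":0,"y":0,"z":0,"spin":0,"grip":0.6},{"x":0,"y":0,"z":0,"spin":0,"grip":0.6},{"x":0,"y":0,"z":0,"spin":0,"grip":0.6}]' 50
python3 -m jog '[{"x":0,"y":0,"z":-1,"spin":0,"grip":0.8},{"x":0,"y":0,"z":-2.5,"spin":0,"grip":0.8},{"x":0,"y":0,"z":-4,"spin":0,"grip":0.8},{"x":0,"y":0,"z":-4,"spin":0,"grip":0.8},{"x":0,"y":0,"z":-4,"spin":0,"grip":0.8},{"x":0,"y":0,"z":-2,"spin":0,"grip":0.8},{"x":0,"y":0,"z":0,"spin":0,"grip":0.8},{"x":0,"y":0,"z":0,"spin":0,"grip":0.8}]' 50
python3 - <<'E'
from blob import *
np.set_printoptions(precision=1,suppress=True)
f,s=shot('s4');e=np.array(s["eef_pos"]);zt=e[2]+26;p=proj(f,(e[0],e[1],zt),s);print(e,p)
for b in blobs(f,(250,190,390,330),190,40,200)[:4]: print(b[:3],onz(f,b[0],zt,s))
d=np.array([491.5,-268.8])-e[:2];ps=s["tcp_rot"][2];print("x",d@[np.cos(ps),np.sin(ps)],"y",d@[np.sin(ps),-np.cos(ps)])
E
```

```text
clock: 21.78
eef_pos: [466.4, 277.5, 12.3]
tcp_rot: [3.14, -0.001, 1.306]
contact_force: [-1.0, -3.1, 7.1]
opening: 0.69
grasp_force: 52.2
clock: 22.45
eef_pos: [466.1, 277.8, 187.6]
tcp_rot: [3.139, -0.003, 1.306]
contact_force: [-0.4, 0.5, -2.5]
opening: 0.691
grasp_force: 54.5
[466.1 277.8 187.6] [316.5 275.1]
(array([297.8, 286.6]), (78.75151062011719, 151.65142822265625), 3795.0) [[456.7 274.2 213.6]]
x -520.8846215016372 y 167.56229269127073
```

```bash
python3 -m jog '[{"x":-2,"y":0.6,"z":0,"spin":0,"grip":0.8},{"x":-3.7,"y":1.2,"z":0,"spin":0,"grip":0.8},{"x":-3.7,"y":1.2,"z":0,"spin":0,"grip":0.8},{"x":-3.7,"y":1.2,"z":0,"spin":0,"grip":0.8},{"x":-3.7,"y":1.2,"z":0,"spin":0,"grip":0.8},{"x":-3.7,"y":1.2,"z":0,"spin":0,"grip":0.8},{"x":-3.7,"y":1.2,"z":0,"spin":0,"grip":0.8},{"x":-3.7,"y":1.2,"z":0,"spin":0,"grip":0.8},{"x":-3.7,"y":1.2,"z":0,"spin":0,"grip":0.8},{"x":-3.7,"y":1.2,"z":0,"spin":0,"grip":0.8},{"x":-3.7,"y":1.2,"z":0,"spin":0,"grip":0.8},{"x":-3.7,"y":1.2,"z":0,"spin":0,"grip":0.8},{"x":-3.7,"y":1.2,"z":0,"spin":0,"grip":0.8},{"x":-3.7,"y":1.2,"z":0,"spin":0,"grip":0.8},{"x":-2,"y":0.6,"z":0,"spin":0,"grip":0.8},{"x":0,"y":0,"z":0,"spin":0,"grip":0.8},{"x":0,"y":0,"z":0,"spin":0,"grip":0.8}]' 50
python3 - <<'E'
from blob import *
from scipy.optimize import least_squares
np.set_printoptions(precision=1,suppress=True)
f,s=shot('s5');e=np.array(s["eef_pos"]);zt=e[2]+22.7;print(e,proj(f,(e[0],e[1],zt),s))
for th in (120,150,180):
  for b in [b for b in blobs(f,(265,220,370,335),0,255,300,th) if 1200<b[2]<6000][:3]:
    w=onz(f,b[3],zt,s)[:,:2];r=least_squares(lambda p:np.hypot(*(w-p[:2]).T)-p[2],[e[0],e[1],17],loss="soft_l1",f_scale=.5);print(th,b[:3],r.x)
d=np.array([491.5,-268.8])-e[:2];ps=s["tcp_rot"][2];print("x",d@[np.cos(ps),np.sin(ps)],"y",d@[np.sin(ps),-np.cos(ps)])
cv2.imwrite("pics/s5v.png",cv2.resize(f["pixels"][180:340,210:420],(788,600)))
E
```

```text
clock: 23.92
eef_pos: [489.7, -269.8, 183.3]
tcp_rot: [-3.138, -0.001, 1.303]
contact_force: [0.7, 0.7, -2.2]
opening: 0.69
grasp_force: 54.5
[ 489.7 -269.8  183.3] [316.1 271.6]
120 (array([317. , 269.1]), (64.90634155273438, 74.6413345336914), 2199.0) [ 490.1 -272.    14.5]
150 (array([316.8, 267.8]), (68.44366455078125, 76.8360366821289), 2525.5) [ 489.7 -270.7   15.7]
180 (None, None, 1211.0) [ 495.7 -270.4   37.4]
x 1.459927249726236 y 1.4292728634294594
```

View pics/s5v.png

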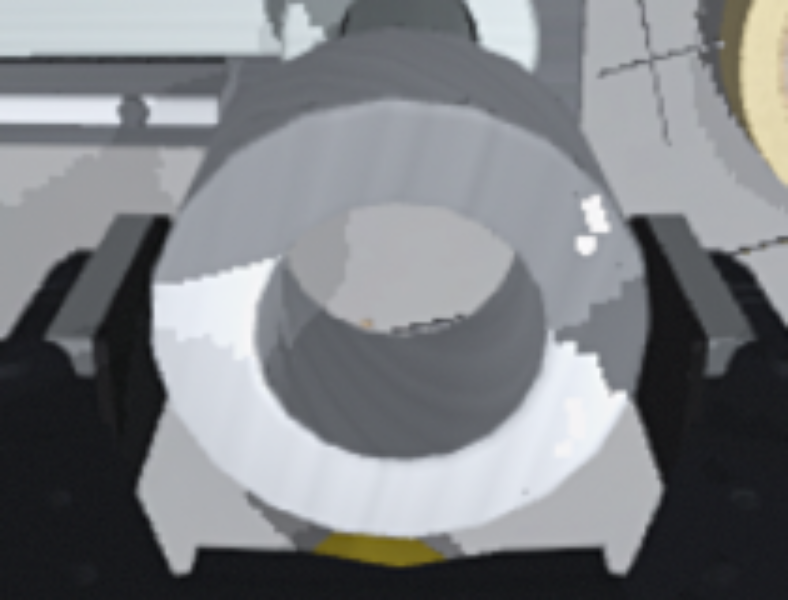

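The crop shows the sleeve level between the pads, with its bore spanning about (254–547, 203–458), and the lever and gauge behind it.

```bash
python3 - <<'E'
from blob import *
np.set_printoptions(precision=1,suppress=True)
f=load('s5');s=f["st"];e=np.array(s["eef_pos"]);sc=3.7519
for zt in(e[2]+22.7,e[2]+21):
  for y0,y1,x0,x1,ym in((203,458,254,547,325),(98,537,150,650,310)):
    P=np.array([(400,y0),(400,y1),(x0,ym),(x1,ym)])/[sc,3.75]+[210,180]
    w=onz(f,P,zt,s)[:,:2];print("len",np.linalg.norm(w[0]-w[1]),np.linalg.norm(w[2]-w[3]),"mid",(w[0]+w[1])/2-e[:2],(w[2]+w[3])/2-e[:2])
E
```

```text
len 34.38441282754238 34.356592082829536 mid [0.4 0.6] [0.9 2.1]
len 59.35236912737796 58.940096668803186 mid [0.3 0.4] [1.2 3.8]
len 34.86896271039267 34.84074991191238 mid [ 0.1 -0.3] [0.6 1.3]
len 60.188770890345474 59.77068863148389 mid [ 0.1 -0.5] [1.  2.9]
```

```bash
python3 -m jog '[{"x":0.1,"y":0.12,"z":1,"spin":0,"grip":0.8},{"x":0,"y":0,"z":2,"spin":0,"grip":0.8},{"x":0,"y":0,"z":1.2,"spin":0,"grip":0.8},{"x":0,"y":0,"z":0.6,"spin":0,"grip":0.8},{"x":0,"y":0,"z":0,"spin":0,"grip":0.8},{"x":0,"y":0,"z":0,"spin":0,"grip":0.8}]' 50
python3 -m jog '[{"x":0,"y":0,"z":0.3,"spin":0,"grip":0.8},{"x":0,"y":0,"z":0.3,"spin":0,"grip":0.8},{"x":0,"y":0,"z":0.3,"spin":0,"grip":0.8},{"x":0,"y":0,"z":0,"spin":0,"grip":0.8}]' 50
```

```text
clock: 24.47
eef_pos: [492.5, -268.2, 137.0]
tcp_rot: [-3.141, -0.0, 1.307]
contact_force: [-0.3, -1.2, -1.4]
opening: 0.682
grasp_force: 54.5
clock: 24.8
eef_pos: [492.3, -268.8, 128.0]
tcp_rot: [-3.141, -0.0, 1.306]
contact_force: [-0.1, 0.7, -2.4]
opening: 0.688
grasp_force: 54.5
```

```bash
python3 -m jog '[{"x":-0.04,"y":-0.08,"z":0.2,"spin":0,"grip":0.8},{"x":0,"y":0,"z":0.3,"spin":0,"grip":0.8},{"x":0,"y":0,"z":0.3,"spin":0,"grip":0.8},{"x":0,"y":0,"z":0,"spin":0,"grip":0.8}]' 50
python3 -m jog '[{"x":0,"y":0,"z":0.7,"spin":0,"grip":0.8},{"x":0,"y":0,"z":0.9,"spin":0,"grip":0.8},{"x":0,"y":0,"z":0.9,"spin":0,"grip":0.8},{"x":0,"y":0,"z":0.6,"spin":0,"grip":0.8},{"x":0,"y":0,"z":0.4,"spin":0,"grip":0.8},{"x":0,"y":0,"z":0.1,"spin":0,"grip":0.8},{"x":0,"y":0,"z":0,"spin":0,"grip":0.8}]' 50
```

```text
clock: 25.13
eef_pos: [491.3, -268.9, 119.6]
tcp_rot: [-3.141, -0.0, 1.306]
contact_force: [-0.7, -0.2, -1.2]
opening: 0.69
grasp_force: 54.5
clock: 25.72
eef_pos: [491.4, -268.9, 83.8]
tcp_rot: [-3.141, -0.0, 1.306]
contact_force: [-0.1, 0.4, -1.4]
opening: 0.689
grasp_force: 54.5
```

```bash
python3 -m jog '[{"x":0,"y":0,"z":0.2,"spin":0,"grip":0.8},{"x":0,"y":0,"z":0.1,"spin":0,"grip":0.8},{"x":0,"y":0,"z":0,"spin":0,"grip":0.8},{"x":0,"y":0,"z":0,"spin":0,"grip":0.8}]' 50
python3 -m jog '[{"x":0,"y":0,"z":0.1,"spin":0,"grip":0.8},{"x":0,"y":0,"z":0,"spin":0,"grip":0.8},{"x":0,"y":0,"z":0,"spin":0,"grip":0.8}]' 50
python3 -m jog '[{"x":0,"y":0,"z":0.1,"spin":0,"grip":0.8},{"x":0,"y":0,"z":0,"spin":0,"grip":0.8},{"x":0,"y":0,"z":0,"spin":0,"grip":0.8}]' 50
```

```text
clock: 26.05
eef_pos: [491.7, -269.1, 81.5]
tcp_rot: [3.141, 0.0, 1.306]
contact_force: [-0.5, 0.9, -2.5]
opening: 0.692
grasp_force: 54.5
clock: 26.3
eef_pos: [491.7, -269.0, 80.3]
tcp_rot: [3.142, 0.0, 1.306]
contact_force: [0.6, 0.3, -2.2]
opening: 0.688
grasp_force: 54.5
clock: 26.55
eef_pos: [491.6, -269.0, 79.3]
tcp_rot: [-3.142, -0.0, 1.306]
contact_force: [-0.5, -0.5, -1.4]
opening: 0.687
grasp_force: 54.5
```

```bash
python3 -m jog '[{"x":0,"y":0,"z":0.07,"spin":0,"grip":0.8},{"x":0,"y":0,"z":0,"spin":0,"grip":0.8},{"x":0,"y":0,"z":0,"spin":0,"grip":0.8}]' 50
python3 -m jog '[{"x":0,"y":0,"z":0.05,"spin":0,"grip":0.8},{"x":0,"y":0,"z":0,"spin":0,"grip":0.8},{"x":0,"y":0,"z":0,"spin":0,"grip":0.8}]' 50
```

```text
clock: 26.8
eef_pos: [491.6, -269.0, 78.5]
tcp_rot: [-3.141, -0.0, 1.306]
contact_force: [0.3, 0.3, -0.4]
opening: 0.688
grasp_force: 54.5
clock: 27.05
eef_pos: [491.7, -269.0, 78.4]
tcp_rot: [3.141, 0.0, 1.306]
contact_force: [-1.6, 0.1, 3.4]
opening: 0.687
grasp_force: 55.0
```

```bash
python3 -m jog '[{"x":0,"y":0,"z":0.04,"spin":0,"grip":0.8},{"x":0,"y":0,"z":0,"spin":0,"grip":0.3},{"x":0,"y":0,"z":0,"spin":0,"grip":0.2},{"x":0,"y":0,"z":0,"spin":0,"grip":0.1},{"x":0,"y":0,"z":0,"spin":0,"grip":0},{"x":0,"y":0,"z":0,"spin":0,"grip":0},{"x":0,"y":0,"z":-1,"spin":0,"grip":0},{"x":0,"y":0,"z":-3,"spin":0,"grip":0},{"x":0,"y":0,"z":-4,"spin":0,"grip":0},{"x":0,"y":0,"z":-4,"spin":0,"grip":0},{"x":3.7,"y":0,"z":0,"spin":0,"grip":0},{"x":3.7,"y":0,"z":0,"spin":0,"grip":0},{"x":0,"y":0,"z":0,"spin":0,"grip":0},{"x":0,"y":0,"z":0,"spin":0,"grip":0}]' 50
python3 - <<'E'
from h import *
f,s=shot('z1');t=grab_frame("scene")["pixels"]
m=np.zeros((500,800,3),np.uint8);m[:400,:400]=f["pixels"][:,120:520];m[:,400:]=cv2.resize(t[170:295,310:410],(400,500),interpolation=cv2.INTER_CUBIC);cv2.imwrite("pics/zv.png",m)
E
```

```text
clock: 28.22
eef_pos: [511.5, -196.2, 198.7]
tcp_rot: [3.141, 0.0, 1.309]
contact_force: [0.1, -0.2, 0.1]
opening: 1.002
grasp_force: 0.0
```

View pics/zv.png

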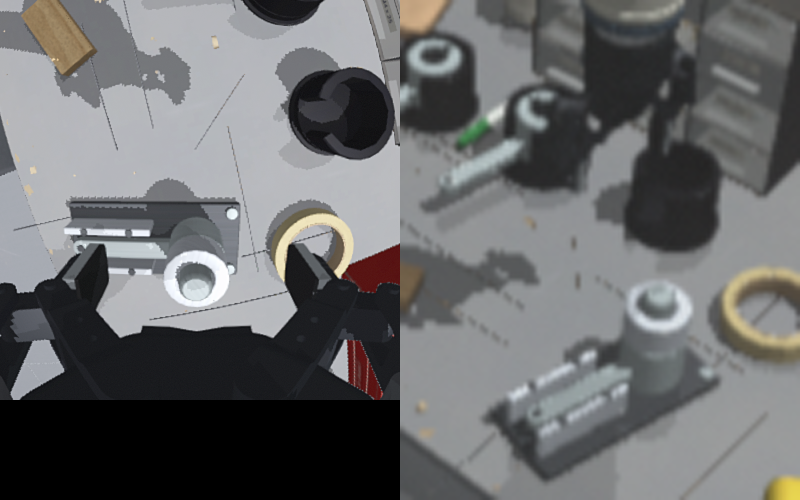

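The final views show the sleeve flat on the barrel with the shaft tip protruding (scene crop (660,300)). The arm lies between the cheeks at (575,395), the other levers are in their cups, and the gripper is clear.

```bash
python3 -c "
from rig import *
print(sign_off())"
```

```text
the job is handed in; nothing more can be done
None
```

The matching lever (lever_1, in the right-hand cup) is home on the base plate with its arm between the gauge cheeks, the smallest spacer sits flat on its barrel, and I handed the job in at about 28 s; the verdict was not shown.

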